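Change over the filter slides on the laser rail

ROBOT

A 6-joint arm with a two-finger parallel gripper is mounted at the origin on the work surface. World frame = base frame: x ahead of the robot, y to its left, z up, the work surface at z = 0. Lengths are in m, angles in rad, forces in N, time in s.
With the tool pointing down it reaches from about 0.3 to 0.825 m from the base axis. Payload 5.4 kg.
Tool frame: the origin (TCP) lies at the very end of the fingers, on their centre line; the grasp point (between the pads) lies 19 mm behind it; z points along the fingers, x is the direction in which the jaws open and shut, and the axes are right-handed (so a half turn about z gives the same grasp; the last joint's range is limited). The gripper opens to 92 mm and grips with 3 to 60 N. Pads are 20 mm wide; open, the fingers measure 128 mm over their backs; the gripper's body (75 mm by 189 mm) begins 69 mm behind the grasp point.
Start: joints at [-1.439, 0.158, 1.597, -0, 1.386, -0.21], TCP at [0.193, -0.542, 0.215] pointing down, gripper open.
Joint ranges: [-2.91, 2.91], [-0.94, 2.29], [0.18, 2.7], [-1.29, 4.43], [0.17, 2.64], [-3, 3]. Speed limits (rad/s): [2.57, 2.57, 3.14, 3.14, 3.14, 3.14].

INTERFACE

Orientations are given as a rotation vector (axis times angle).
In Python, from workcell import bot gives the robot as it stands. Calls block until the motion is done:
- bot.goto(position, orientation): joint-space move of the TCP to a pose.
- bot.line_to(position, rot=None, max_speed=0.15): straight line of the TCP; rot=None keeps the orientation; max_speed is the mean speed in m/s.
- bot.set_joints(angles): joint-space move.
- bot.set_gripper(opening, newtons=None): opening from 0.0 (shut) to 1.0 (fully open); newtons is the grip in N (None keeps the last); returns when the fingers have stopped.
- bot.hold(seconds).
- bot.inverse_kinematics(position, orientation): joint angles nearest the present ones, or None.
- bot.read_camera(name): name is "side" or "top"; returns a dict with "pixels" (480x640x3 uint8, blue, green, red), "fx", "fy", "cx", "cy" (pixels), "R" (3x3) and "t" (3): a world point X has camera coordinates R X + t. Camera axes: x right, y down, z forward; pixel columns grow to the right and rows downward; lengths in m; the calibration is good to about 2 mm. A picture is of the moment at which its call begins. There is no depth.
A pose or a line that the arm cannot do raises bot.MotionError and nothing moves.
- bot.job_done(): hands the job in, once; it reports no verdict.
Readings, each from a call of its own:
- bot.current_clock(): time.
- bot.current_joints(): joint angles.
- bot.current_joint_vel(): joint speeds.
- bot.current_effort(): joint torques, N m.
- bot.current_ee_pos(): TCP position.
- bot.current_tool_rot(): TCP orientation.
- bot.current_contact_force(): force on the tool from outside, world axes, zero at the start.
- bot.current_ft_torque(): the same for the moment, N m.
- bot.current_opening(): opening from 0.0 (shut) to 1.0 (fully open).
Only numpy, scipy, OpenCV 4.12 (cv2) and the standard library are available. Lean on these libraries where they do the work, as an engineer would, in place of code of your own. Each camera call takes 0.05 s, during which the arm holds its last target.

TASK

Change over the two filter slides on the laser rail: push the slide that is drawn out fully home first, so that the beam is never left without a filter, and only then hook a fingertip behind the upright lip of the other slide and draw it out along its guide to its stop. Work with the fingertips only, never pinching a lip, leave the loose things on the bench undisturbed, and finish clear of everything.

Things in the scene. Friction and masses are not known exactly. Their poses are not given: they have to be found in the camera images.
- lip_a (a point): Finger lip of slide A, which starts home: upright aluminium plate closing the slide's outer end, 34 mm wide, 6 mm thick (this point is mid-thickness). The point is the middle of its top edge, 151 mm above the table; the lip stands 22 mm above the slide bar. +x runs level along the slide from lip to holder, away from the robot: drawn out along -x, pushed home along +x.
- slide_a (a joint): Aluminium bar on edge, 8 mm thick, 38 mm tall, running through its holder. No spring, about 2 N friction, stays where left, solid stops at both ends. Value in m: 0 = fully home (filter glass in the beam), 0.044 = right out (empty hole in the beam). At home the free gap for fingers between lip and holder is 50 mm, more when out. Starts at 0 to 0.006.
- lip_b (a point): Finger lip of slide B, which starts drawn out: upright aluminium plate closing the slide's outer end, 34 mm wide, 6 mm thick (this point is mid-thickness). The point is the middle of its top edge, 151 mm above the table; the lip stands 22 mm above the slide bar. +x runs level along the slide from lip to holder, away from the robot: drawn out along -x, pushed home along +x.
- slide_b (a joint): Aluminium bar on edge, 8 mm thick, 38 mm tall, running through its holder. No spring, about 2 N friction, stays where left, solid stops at both ends. Value in m: 0 = fully home (filter glass in the beam), 0.044 = right out (empty hole in the beam). At home the free gap for fingers between lip and holder is 50 mm, more when out. Starts at 0.030 to 0.044.
- holder_a_top (a point): Middle of the top of slide A's holder: black block 70 mm along the slide, 22 mm across, top 136 mm above the table. Axes as lip_a. It is fixed on an optical rail lying across in front of the robot; holder A, holder B and a lens mount stand on it about 145 mm apart, in any order, between the black finned laser head (robot's left) and the photodetector.
- holder_b_top (a point): The same point on slide B's holder, which is the same.
- lens_mount_top (a point): Top of the plain round lens mount fixed on the rail, 146 mm above the table; it has no slide.
- lens_stand_mid (a point): Bystander, loose: small lens of 34 mm diameter in a black cell on a post with a round 42 mm steel foot, 139 mm tall in all, standing on the table in front of the rail between two of the rail's mounts. The point is on its post, 70 mm above the table.
- pinhole_stand_mid (a point): Bystander, loose: brass pinhole disc of 35 mm diameter on a post with a round 42 mm steel foot, 134 mm tall in all, standing on the table in front of the rail between two of the rail's mounts. The point is on its post, 67 mm above the table.
- goggles_mid (a point): Bystander, loose: green laser safety goggles, about 140 x 140 x 51 mm; the point is at the nose bridge, 25 mm up.
- cleaner_mid (a point): Bystander, loose: amber bottle with a white cap, 48 mm diameter, 110 mm tall; the point is at its centre.
- driver_mid (a point): Bystander, loose: black-handled screwdriver 170 mm long, lying on the table; the point is about at its middle.
- spare_ring_mid (a point): Bystander, loose: spare glass in a black ring, 31 mm diameter, 12 mm tall, lying flat; the point is at its centre.
- pen_mid (a point): Bystander, loose: blue pen with a black cap, about 135 mm long, lying on the table; the point is at its centre.

How it is judged:
On the way, in this order (a step that is already met when the one before it is completed fails the run):
1. slide B pushed fully home while slide A's filter is still in the beam (value of joint slide_b below 0.004 m and value of joint slide_a below 0.012 m), for 0.2 s.
2. slide A drawn out to its stop (value of joint slide_a above 0.04 m), for 0.2 s.
At the end, for the whole second after the job is handed in: Slide A is out to its stop within 4 mm, slide B is home within 4 mm, both at rest, and every loose thing is within 20 mm of where it stood (value of joint slide_a above 0.04 m and value of joint slide_b below 0.004 m and velocity of joint slide_a between -0.005 and 0.005 m/s and velocity of joint slide_b between -0.005 and 0.005 m/s and distance of each of lens_stand_mid, pinhole_stand_mid, goggles_mid, cleaner_mid, driver_mid, spare_ring_mid, pen_mid from where it was at the start of the episode below 0.02 m); the robot touches nothing.
It fails at once if both filters out of the beam at once (both slides more than 12 mm out) (value of joint each of slide_a, slide_b above 0.012 m).
It fails at once if a slide's lip pinched: the fingers press on its inner and outer face at once ((contact force between the fingers and slide_a_c2 above 2 N and contact force between the fingers and slide_a_c3 above 2 N) or (contact force between the fingers and slide_b_c2 above 2 N and contact force between the fingers and slide_b_c3 above 2 N)).
It fails at once if a loose bystander lifted, knocked over or shifted by more than 20 mm (distance of any of lens_stand_mid, pinhole_stand_mid, goggles_mid, cleaner_mid, driver_mid, spare_ring_mid, pen_mid from where it was at the start of the episode above 0.02 m).
It also fails if it takes over 38 s, if anything falls off the work surface, if the arm or the gripper's body presses on something with over 40 N, if the wrist force passes 120 N, or if a joint passes its speed limit or range.

## Working session

There is one attempt and no reset: what is moved stays moved. The work goes in short steps, each a Python script; the robot and the scene stay as the last script left them, time stands still between calls to the robot, and variables do not carry over. Pictures are saved under pics/ and viewed, and the job is handed in when it is done.

```bash
mkdir -p pics; ls
python3 - <<'E'
from workcell import bot
import cv2,numpy as np
for n in("side","top"):
    c=bot.read_camera(n); cv2.imwrite(f"pics/{n}0.png",c["pixels"])
    np.savez(f"{n}0.npz",**{k:np.array(v) for k,v in c.items()})
    print(n,c["fx"],c["fy"],c["cx"],c["cy"],np.round(c["R"],3).tolist(),np.round(c["t"],3).tolist())
print(bot.current_clock(),bot.current_tool_rot(),bot.current_opening(),bot.current_contact_force())
E
```

```text
pics
side 619.3695806611197 619.3695806611197 325.49582973817354 236.71437406624338 [[-0.917, -0.4, -0.008], [-0.211, 0.501, -0.84], [0.339, -0.768, -0.543]] [0.483, 0.226, 1.177]
top 455.12710302426973 455.12710302426973 321.60616014996083 236.71778165700212 [[0.015, -1.0, 0.006], [-0.982, -0.016, -0.189], [0.189, -0.003, -0.982]] [-0.046, 0.55, 1.134]
0.1 [-2.56592405e+00  1.81048925e+00  1.79351445e-03] 1.0014592255784014 [-0.21796303 -0.12382085  0.29289064]
```

View pics/side0.png

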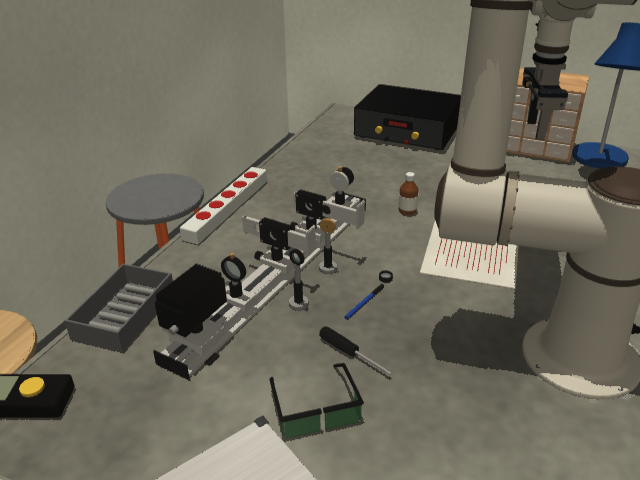

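View pics/top0.png

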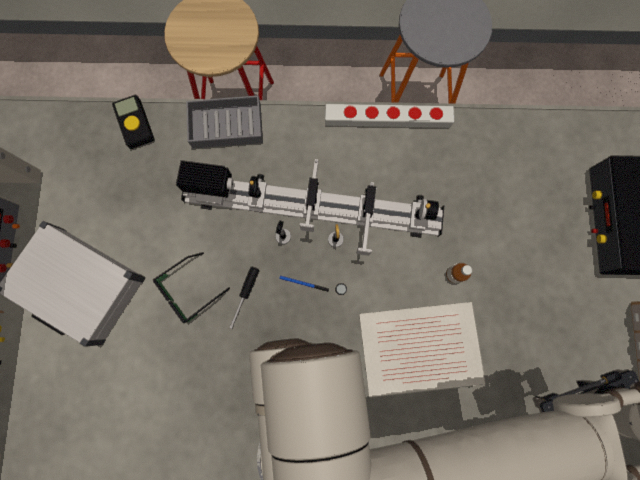

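Run:
```python
import cv2
a=cv2.imread("pics/top0.png")[150:275,240:400]; cv2.imwrite("pics/top0c.png",cv2.resize(a,None,fx=5,fy=5,interpolation=cv2.INTER_CUBIC)[:600])
b=cv2.imread("pics/side0.png")[160:310,215:375]; cv2.imwrite("pics/side0c.png",cv2.resize(b,None,fx=4,fy=4,interpolation=cv2.INTER_CUBIC))
```

```text
(no output)
```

View pics/top0c.png

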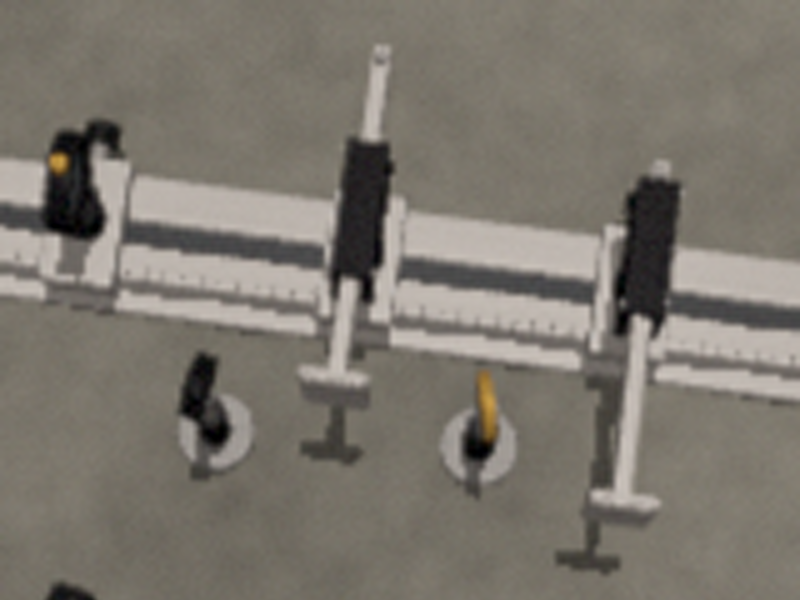

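View pics/side0c.png

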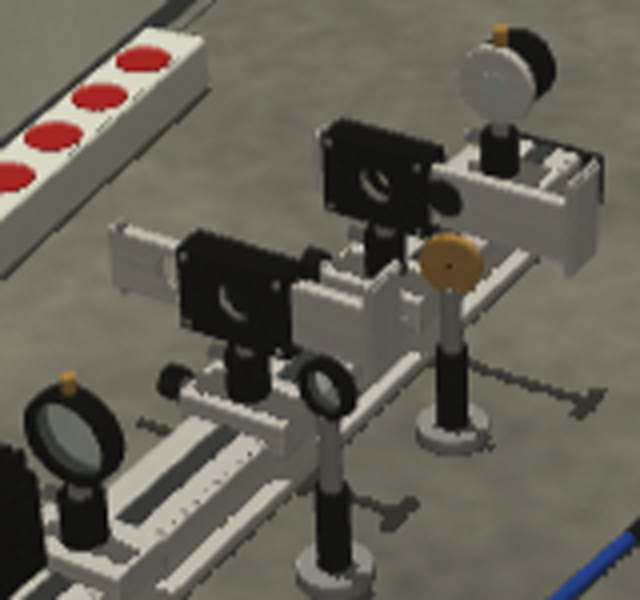

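```bash
cat > h.py <<'E'
import numpy as np
def back(name,uv,z,f="0"):
    c=np.load(f"{name}{f}.npz"); R,t=c["R"],c["t"]; o=-R.T@t
    d=R.T@np.array([(uv[0]-c["cx"])/c["fx"],(uv[1]-c["cy"])/c["fy"],1]); return o+d*(z-o[2])/d[2]
def proj(name,X,f="0"):
    c=np.load(f"{name}{f}.npz"); p=c["R"]@np.array(X)+c["t"]; return np.array([c["fx"]*p[0]/p[2]+c["cx"],c["fy"]*p[1]/p[2]+c["cy"]])
E
python3 - <<'E'
from h import *
T=lambda x,y:((x+.5)/5-.5+240,(y+.5)/5-.5+150)
S=lambda x,y:((x+.5)/4-.5+215,(y+.5)/4-.5+160)
P=[("lipA",(335,375),.151),("lipA l",(300,370),.151),("lipA r",(371,379),.151),("lipB",(625,499),.151),("lipB l",(590,494),.151),("lipB r",(660,504),.151),
("tailA",(381,50),.129),("tailB",(662,165),.129),("holdA tl",(347,142),.136),("holdA tr",(391,145),.136),("holdA bl",(334,274),.136),("holdA br",(374,280),.136),
("holdB tl",(640,180),.136),("holdB tr",(681,182),.136),("holdB bl",(620,311),.136),("holdB br",(662,317),.136),("lensfoot",(215,430),.0),("pinfoot",(478,445),.0),("lenstop",(205,357),.139),("pintop",(485,375),.134)]
for n,p,z in P: print(n,np.round(back("top",T(*p),z),4))
for n,p,z in [("lipA r",(400,268),.151),("lipA l",(368,292),.151),("lipB r",(600,168),.151),("lipB l",(568,186),.151)]: print("side",n,np.round(back("side",S(*p),z),4))
c=np.load("top0.npz");print(-c["R"].T@c["t"])
E
```

```text
lipA [ 5.61e-01 -1.00e-04  1.51e-01]
lipA l [0.5632 0.0167 0.151 ]
lipA r [ 0.5594 -0.0175  0.151 ]
lipB [ 0.503  -0.1393  0.151 ]
lipB l [ 0.5051 -0.1226  0.151 ]
lipB r [ 0.5009 -0.1559  0.151 ]
tailA [ 0.7339 -0.019   0.129 ]
tailB [ 0.6759 -0.1604  0.129 ]
holdA tl [ 0.6829 -0.0031  0.136 ]
holdA tr [ 0.6817 -0.025   0.136 ]
holdA bl [0.6151 0.0019 0.136 ]
holdA br [ 0.6124 -0.0178  0.136 ]
holdB tl [ 0.6657 -0.1486  0.136 ]
holdB tr [ 0.665  -0.1689  0.136 ]
holdB bl [ 0.5987 -0.1386  0.136 ]
holdB br [ 0.5961 -0.1591  0.136 ]
lensfoot [0.5625 0.0692 0.    ]
pinfoot [ 0.5565 -0.0742  0.    ]
lenstop [0.5716 0.0636 0.139 ]
pintop [ 0.566  -0.0728  0.134 ]
side lipA r [ 0.5533 -0.0064  0.151 ]
side lipA l [0.5589 0.0211 0.151 ]
side lipB r [ 0.4943 -0.1449  0.151 ]
side lipB l [ 0.5035 -0.1195  0.151 ]
[ 0.32609957 -0.03298157  1.21833263]
```

```bash
cat >> h.py <<'E'
import cv2
th=np.radians(-6.6); d=np.array([np.cos(th),np.sin(th),0])
ph=(th-np.pi/2)/2; ROT=np.pi*np.array([np.cos(ph),np.sin(ph),0])
A=np.array([.561,0,.151]); B=np.array([.503,-.1393,.151])
def at(p,s,z): q=p+s*d; return np.array([q[0],q[1],z])
def snap(bot,n,f,box,k):
    c=bot.read_camera(n); np.savez(f"{n}{f}.npz",**{a:np.array(v) for a,v in c.items()})
    x0,x1,y0,y1=box; cv2.imwrite(f"pics/{n}{f}.png",cv2.resize(c["pixels"][y0:y1,x0:x1],None,fx=k,fy=k,interpolation=cv2.INTER_CUBIC))
E
python3 - <<'E'
from h import *; from workcell import bot
for n,p in(("lipA",A),("lipB",B)): 
    u=proj("side",p); print(n,(u-[215,160]+.5)*4)
bot.set_gripper(0.0)
print(bot.current_clock(),bot.current_opening())
bot.goto(at(B,-.04,.22),ROT)
bot.line_to(at(B,-.04,.125))
print(bot.current_clock(),bot.current_ee_pos(),bot.current_contact_force())
snap(bot,"top","1",(240,400,150,270),5); snap(bot,"side","1",(215,375,100,250),4)
E
```

```text
lipA [381.94601926 271.51008933]
lipB [582.23179852 170.1275748 ]
1.45 0.0031470730001726377
4.0167 [ 0.46383053 -0.13524181  0.12583324] [-0.14760058 -0.4347097   0.25375313]
```

View pics/top1.png

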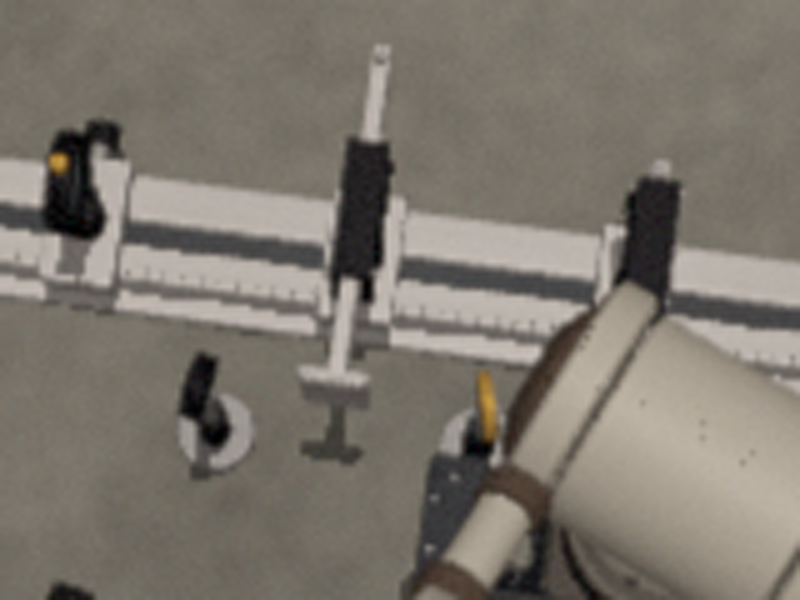

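View pics/side1.png

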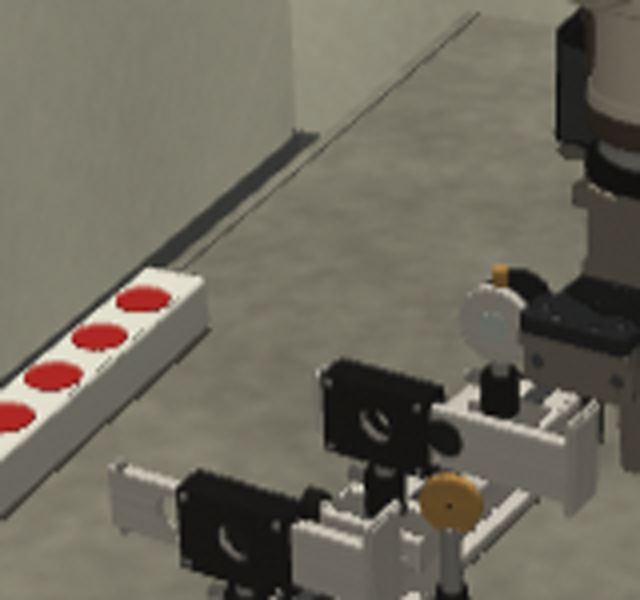

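Run:
```python
from h import *; from workcell import bot
bot.line_to(at(B,-.017,.125),max_speed=.06)
s=-.017
while s<.045:
    s+=.006 if s<.018 else .002
    bot.line_to(at(B,s,.125),max_speed=.05)
    f=bot.current_contact_force(); F=f@d
    e=(bot.current_ee_pos()-B)@d
    print(round(s,3),round(e,4),np.round(f,1),round(bot.current_clock(),2))
    if F<-12: break
```

```text
-0.011 -0.0108 [ 0.1  0.4 -0.4] 4.92
-0.005 -0.0046 [-0.3  0.4  0.3] 5.18
0.001 0.0015 [ 0.7 -0.6  0.3] 5.45
0.007 0.0076 [0.2 0.1 0.6] 5.72
0.013 0.0136 [-0.6 -0.5 -0.5] 5.98
0.019 0.0195 [-0.1  0.9  1.3] 6.25
0.021 0.0212 [ 0.1  0.6 -0.1] 6.5
0.023 0.023 [-1.9  0.5  0.9] 6.75
0.025 0.0251 [-2.2  0.2  0.1] 7.0
0.027 0.0272 [-2.1 -0.4 -0.1] 7.25
0.029 0.0292 [-0.7 -0.1 -0.5] 7.5
0.031 0.0294 [-9.   0.9  4.8] 7.75
0.033 0.0295 [-15.2   1.3   9.5] 8.0
```

Run:
```python
from h import *; from workcell import bot
bot.line_to(at(B,.005,.125),max_speed=.1)
bot.line_to(at(B,-.01,.2),max_speed=.2)
snap(bot,"side","2",(215,375,100,250),4)
bot.line_to(at(A,.026,.2),max_speed=.2)
snap(bot,"top","2",(240,400,150,270),5)
print(bot.current_ee_pos(),bot.current_clock(),bot.current_contact_force())
```

```text
[ 0.58632893 -0.0038527   0.19975434] 10.0417 [-0.01470908 -0.21929315 -0.49240357]
```

View pics/side2.png

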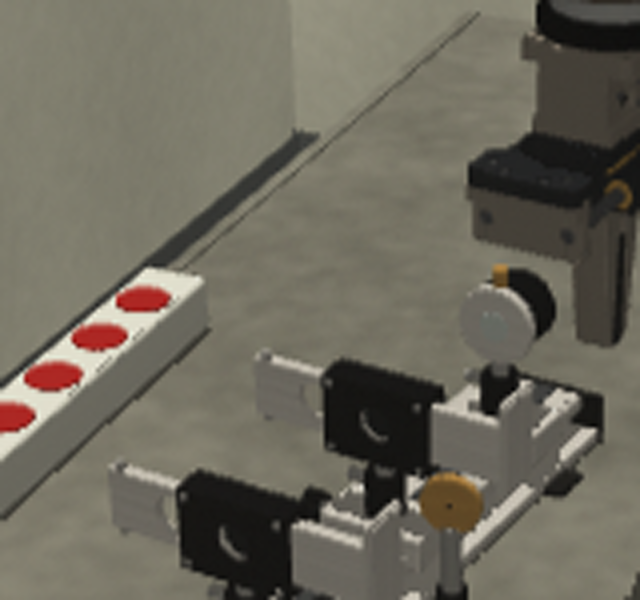

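View pics/top2.png

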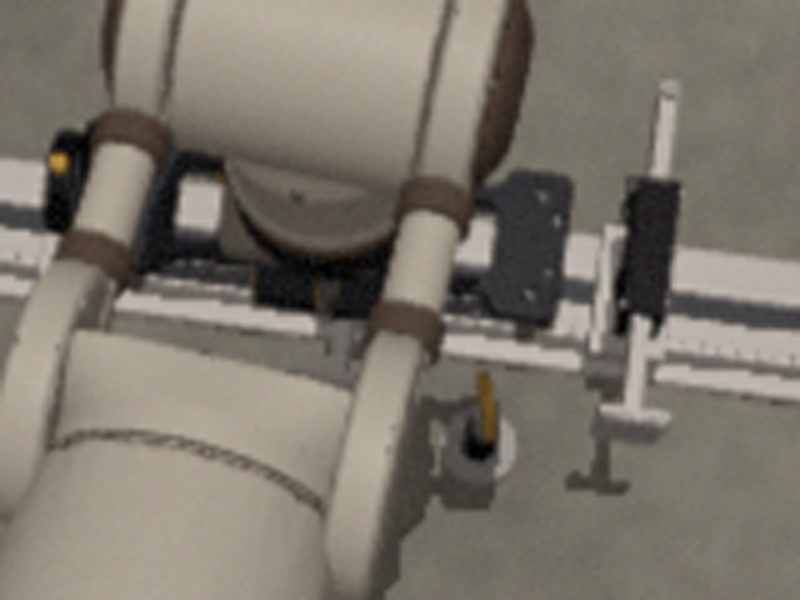

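Run:
```python
from h import *; from workcell import bot
print("B now",back("top",(240+637.5/5-.5,150+412.5/5-.5),.151,"2"))
for z in(.16,.145,.135):
    bot.line_to(at(A,.027,z),max_speed=.06); print(z,bot.current_contact_force().round(1))
snap(bot,"side","3",(215,375,140,260),5)
```

```text
B now [ 0.54530281 -0.14512404  0.151     ]
0.16 [ 1.4 -0.3 -0. ]
0.145 [ 0.2 -0.2  0.4]
0.135 [-0.4 -0.7  1.2]
```

View pics/side3.png

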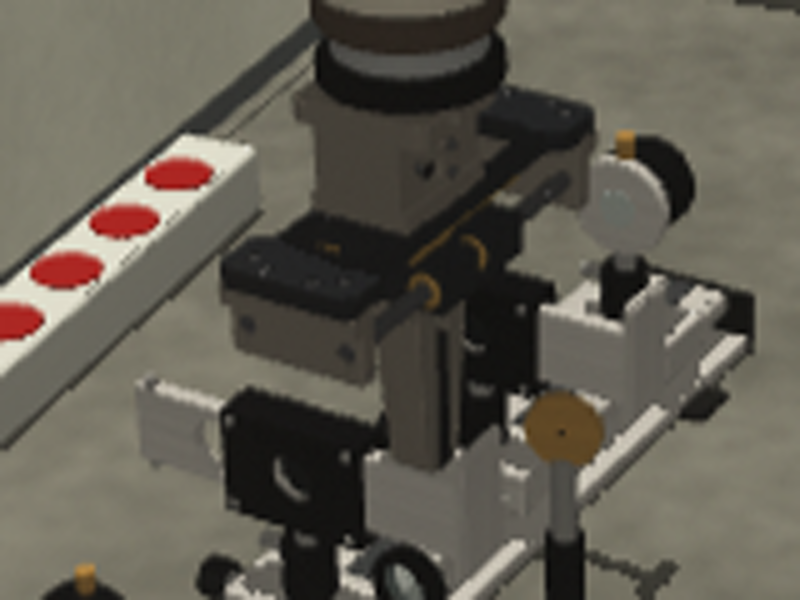

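Run:
```python
from h import *; from workcell import bot
s=.027
while s>-.045:
    s-=.006 if s>-.022 else .002
    bot.line_to(at(A,s,.135),max_speed=.05)
    f=bot.current_contact_force(); F=f@d
    print(round(s,3),round((bot.current_ee_pos()-A)@d,4),np.round(f,1),round(bot.current_clock(),2))
    if F>12: break
```

```text
0.021 0.0208 [0.2 0.  0.1] 11.89
0.015 0.0147 [-0.  -0.7 -0. ] 12.16
0.009 0.0088 [-0.2  0.4  0.1] 12.43
0.003 0.0026 [ 0.1  0.3 -0.1] 12.69
-0.003 -0.0036 [ 0.1 -0.  -0. ] 12.96
-0.009 -0.0096 [ 0.6 -0.6  0.2] 13.22
-0.015 -0.0156 [ 0.2  0.3 -0.6] 13.49
-0.021 -0.0216 [-0.2 -0.3  0.3] 13.76
-0.027 -0.0276 [-0.2 -0.3 -0.8] 14.03
-0.029 -0.0292 [ 0.9 -0.1 -0.4] 14.28
-0.031 -0.0298 [ 6.1 -0.4 -4.2] 14.53
-0.033 -0.0298 [12.6  0.8 -6.6] 14.78
```

Run:
```python
from h import *; from workcell import bot
bot.hold(.3)
bot.line_to(at(A,-.012,.135),max_speed=.06)
bot.line_to(at(A,-.008,.24),max_speed=.15)
bot.goto([.193,-.542,.26],ROT)
snap(bot,"top","4",(240,400,150,270),5); snap(bot,"side","4",(0,640,0,480),1)
cv2.imwrite("pics/top4f.png",np.load("top4.npz")["pixels"])
print(bot.current_clock(),bot.current_contact_force(),bot.current_ee_pos())
```

```text
18.85 [-0.03872621 -0.38489385  0.38372009] [ 0.19377576 -0.54166107  0.26000795]
```

View pics/top4.png

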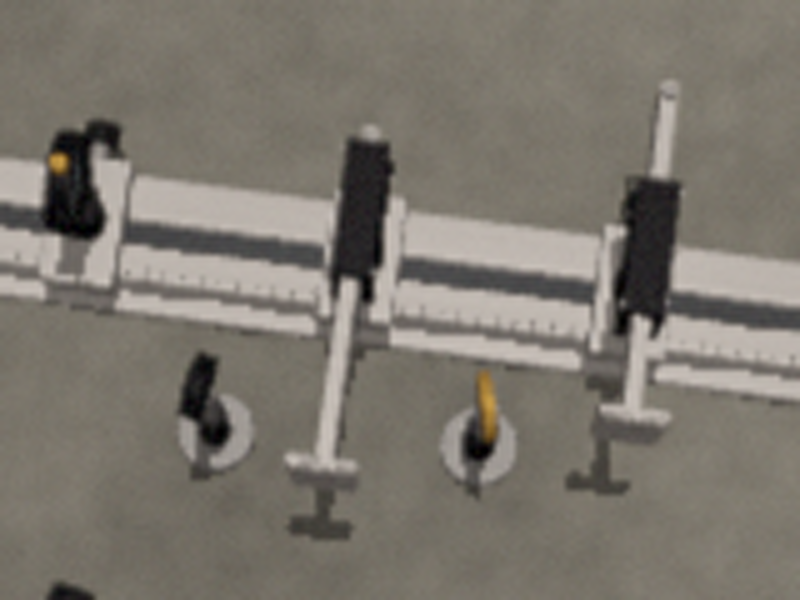

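View pics/side4.png

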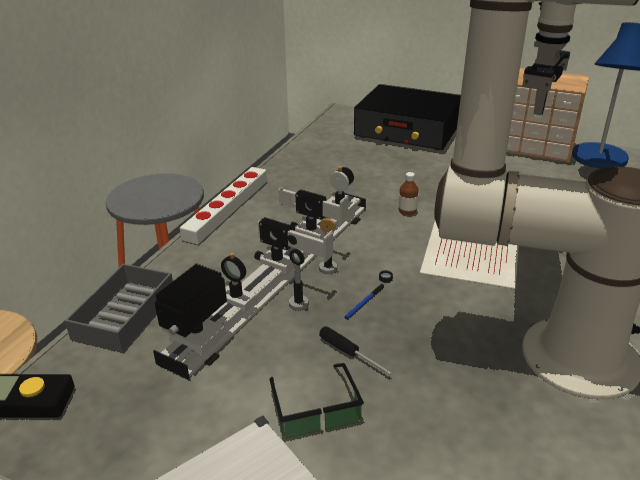

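Run:
```python
from h import *; from workcell import bot
print(back("top",(240+322.5/5-.5,150+463/5-.5),.151,"4"))
bot.hold(.3); bot.job_done()
```

```text
[0.51826966 0.0051353  0.151     ]
the job is handed in; nothing more can be done
```

The changeover is done and handed in at about 19 s of the 38 s allowed. With closed fingertips I first pushed slide B home against its stop, then hooked behind slide A's lip and drew it out to its stop. I then backed off, raised the arm and parked it clear.

**Stops:** Each slide stopped where I had predicted, with the resisting force climbing to about 13–15 N, well below the 120 N limit.

**Positions:** From the top camera, lip A moved about 43 mm and lip B about 42.5 mm. That agrees with A being fully out and B fully home within the camera's 2 mm or so. No joint readings were available to confirm it directly.

**Surroundings:** In the final pictures the loose things look unmoved. The tool force was about 0.5 N, which is sensor noise.

**Disagreement:** My first hand-picked side-camera points for the lips were about 5–10 mm off the top-camera ones. Projecting the top-camera points into the side picture fitted within a few mm, and the contact positions supported them too.

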